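Wet the mould, close it on its dowels and hold it shut

TASK

Take the brush out of its holder by the wooden handle, dip its tip into the glass cup, reach the tip down into the pocket of the lower mould half, and stand the brush back in its holder. Then fit the cover half onto the lower half's two dowels (either way round), fully home, and gently press the closed pair down against the springs by about 5 mm, half of the bed's travel. Finish while still gripping the cover's bar and holding the pair pressed like that: do not let go; do not disturb the cup or the other things on the cart.

Things in the scene. Friction and masses are not known exactly. Their poses are not given: they have to be found in the camera images.
- press: Sprung press, fixed to the cart: grey base plate 120 x 100 x 22 mm carrying the aluminium lower mould half on springs. Origin: centre of the base's underside, on the cart; z up, x along the 120 mm side, as the lower half's.
- bed (a joint): How far the lower mould half has sunk on the press's springs, m: 0 = up (as at the start), 0.010 = on its stop. It moves straight down. It does not sink under the cover's weight; with the cover on, it starts to sink at about 3 to 5 N of push and takes 1.5 N more per mm (about 12 N at 5 mm).
- mould_face (a point): Centre of the flat upper (parting) face of the lower mould half, an aluminium block 100 x 80 x 28 mm (x, y, z); 62 mm above the cart when up, sinks with the bed. z up, x along the 100 mm side. Two steel dowels stand on the face at x = +37 and -37 mm, y = 0: 8 mm in diameter, 22 mm tall, the top 10 mm tapered to 3 mm.
- mould_pocket (a point): Centre of the floor of the pocket between the dowels of the lower mould half: 46 x 52 mm (x, y), 14 mm deep from mould_face. A small fixed arch of white teeth 8 mm tall stands in it; the floor within 9 mm of this point is clear.
- cover: Cover half of the mould, loose, flat on the cart: aluminium plate 100 x 80 x 16 mm (x, y, z), 0.24 to 0.38 kg with two 10 mm through holes at x = +37 and -37 mm, y = 0. On top a steel bar: 46 (x) x 20 (y) x 45 mm high. Origin: centre of the plate's underside; z up. Home, its origin lies at mould_face, x axes parallel, either way round, and the dowels stand 6 mm out of the plate.
- cover_grip (a point): Grip point inside the cover's bar: on the centre line, 44 mm above the cover's underside (17 mm below the bar's top). Axes as the cover's: pinch along y.
- holder: Fixed steel brush holder: an upright tube 85 mm tall, inner diameter 17 mm, outer 27 mm, on a foot 60 mm in diameter. Origin: centre of the foot's underside, on the cart; z up.
- brush: Brush hanging upright in the holder, tip down, 135 mm long, 30 g: tapered dark tip, 10 mm thick shaft, white collar 26 mm in diameter from 75 to 80 mm above the tip that rests on the holder's rim, above it a round wooden handle 12 mm in diameter, 55 mm long. Origin: at the tip; z along the brush to the handle's end. In the holder the tip is 10 mm above the cart.
- brush_tip (a point): The brush's tip (4 mm across), same as the brush's origin.
- brush_grip (a point): Grip point in the wooden handle, 108 mm from the tip.
- cup: Glass beaker-shaped cup, empty, loose, 150 g, 65 mm tall, 72 mm across the mouth, walls 3 mm. Origin: centre of its underside; z up.
- cup_rim (a point): Centre of the cup's mouth, 65 mm above the cart.
- model: Bystander: white resin model of a dental arch, about 58 x 62 x 26 mm, loose. Origin: centre of its underside.
- bite: Bystander: red rubber bite block, 20 x 50 x 28 mm, loose. Origin: centre of its underside.
- case: Bystander: latched aluminium instrument case, 270 x 180 x 75 mm, fixed, at the left. Origin: centre of its underside.
- strip: Bystander: magnetic steel strip, 300 x 45 mm, with two chrome pliers on it, 20 mm tall in all, fixed, at the right. Origin: centre of its underside.

How it is judged:
On the way, in this order (a step that is already met when the one before it is completed fails the run):
1. the held brush's tip is dipped into the cup, 15 mm or more below its rim (horizontal distance between brush_tip and cup_rim below 0.034 m and z of brush_tip in the frame of cup_rim below -0.015 m and contact force between the fingers and brush above 0.5 N), for 0.1 s.
2. the held brush's tip is in the pocket of the lower half, 4 mm or more below its face (horizontal distance between brush_tip and mould_pocket below 0.026 m and z of brush_tip in the frame of mould_face below -0.004 m and contact force between the fingers and brush above 0.5 N), for 0.1 s.
3. the brush stands in its holder again, released (horizontal distance between brush and holder below 0.008 m and z of brush in the frame of holder between 0.004 and 0.018 m and angle between brush's own z axis and vertical below 0.2 rad and contact force between the fingers and brush below 0.1 N), for 0.1 s.
At the end, for the whole second after the job is handed in: The cover lies fully home on the lower half (within 3 mm sideways, 2.5 mm in height, 0.06 rad in turn, 0.04 rad in tilt), the fingers hold it and press it down at rest with more than 6 N between the halves, the bed sunk by 2.5 to 8.5 mm, and the brush stands released in its holder (all of step 3 and horizontal distance between cover and mould_face below 0.003 m and z of cover in the frame of mould_face between -0.0025 and 0.0025 m and angle between the x axis of cover and the x axis of mould_face, either way round below 0.06 rad and angle between the z axis of cover and the z axis of mould_face, either way round below 0.04 rad and value of joint bed between 0.0025 and 0.0085 m and contact force between cover and press above 6 N and contact force between the fingers and cover above 2 N and linear speed of cover below 0.02 m/s); the arm keeps its last pose, push and grip.
It fails at once if the halves pressed together with more than 45 N (contact force between cover and press above 45 N).
It fails at once if the cup shifted by more than 20 mm or tipped (distance of cup from where it was at the start of the episode above 0.02 m or angle between cup's own z axis and vertical above 0.35 rad).
It fails at once if the resin model or the bite block disturbed (moved more than 15 mm) (distance of any of model, bite from where it was at the start of the episode above 0.015 m).
It fails at once if the case or the strip hit with more than 10 N (contact force between any of the arm, the fingers and case above 10 N or contact force between any of the arm, the fingers and strip above 10 N).
It also fails if it takes over 58 s, if anything falls off the work surface, if the arm or the gripper's body presses on something with over 40 N, if the wrist force passes 120 N, or if a joint passes its speed limit or range.

ROBOT

A 7-joint arm with a two-finger parallel gripper is mounted at the origin on the work surface. World frame = base frame: x ahead of the robot, y to its left, z up, the work surface at z = 0. Lengths are in m, angles in rad, forces in N, time in s.
With the tool pointing down it reaches from about 0.35 to 0.9 m from the base axis. Payload 8.1 kg.
Tool frame: the origin (TCP) lies at the very end of the fingers, on their centre line; the grasp point (between the pads) lies 19 mm behind it; z points along the fingers, y is the line along which they close (so a half turn about z gives the same grasp; the last joint's range is limited). The gripper opens to 92 mm and grips with 3 to 60 N. Pads are 19 mm wide; open, the fingers measure 130 mm over their backs; the gripper's body (75 mm by 190 mm) begins 47 mm behind the grasp point.
Start: joints at [-1.22, 0.434, 0.025, 1.573, -0.012, 1.134, -0.075], TCP at [0.274, 0.562, 0.227] pointing down, gripper open.
Joint ranges: [-2.62, 2.62], [-0.44, 2.09], [-1.27, 1.32], [0.08, 2.57], [-1.32, 4.46], [0.12, 2], [-2.74, 2.74]. Speed limits (rad/s): [2.22, 2.22, 3.01, 3.01, 3.14, 3.14, 3.14].

INTERFACE

Orientations are given as a rotation vector (axis times angle).
In Python, from cell import readout, cams, job gives the robot as it stands.
- The arm moves only by the tool drive_tool, never from a script. Its argument "commands" is a list of rows, each a list of 3 entries, a list of its own where there are three numbers: the turn, a rotation vector about the tool's x, y, z in rad, then the shift along the tool's x, y, z in cm, then the gripper's target within -1 to 1 (fully open at 1, half-way at 0, shut at -1). A call has 1 to 20 rows; each row is the pose to reach, as a shift and turn from the pose commanded when the call began, along the tool's axes at that moment; what a row does not reach only later rows make up. A row lasts 1/12 s, in which the tool goes at most 41.7 mm and 7.16 degrees, less where a joint would pass 70% of its speed; a pose out of reach is approached as far as the arm can. A call with a gripper value outside its range is refused whole. The fingers move at their own pace and stop on an object; "newtons" is the grip in N (left out, the last holds). Time passes only in rows, so rows that repeat a pose let the fingers close. It gives the time, the measured TCP pose, the force, the opening and the grip force at its end, in the units of the state.
- readout.observe(): the state, without advancing time (a new reading comes with each control period).
- cams.get_image(name): name is "scene" or "top" or "wrist"; returns the picture (384x512x3 uint8, blue, green, red); there is no depth.
- cams.camera_info(name): a dict with "camera_matrix" (3x3 intrinsics, pixels), "R" (3x3) and "t" (3): a world point X has camera coordinates R X + t. Camera axes: x right, y down, z forward; pixel columns grow to the right and rows downward; lengths in m; the calibration is good to about 2 mm. The wrist camera is an equidistant fisheye: a pixel r from the principal point sees the ray r / f radians off the axis. A picture is of the moment at which its call begins: read the wrist's pose just before it. camera_info takes no time and is no camera call; for the wrist camera it gives the pose at the moment of the call.
- job.sign_off(): hands the job in; it is judged then, once.
The state is a dict: "clock": time; "joints": joint angles; "dq": joint speeds; "joint_efforts": joint torques, N m; "position": TCP position; "ee_rot": TCP orientation; "force": force on the tool from outside, world axes, zero at the start; "ft_torque": the same for the moment, N m; "width": opening from 0.0 (shut) to 1.0 (fully open); "gripper_force": force on a finger pad.
Only numpy, scipy, OpenCV 4.12 (cv2) and the standard library are available. Lean on these libraries where they do the work, as an engineer would, in place of code of your own. Each camera call takes 0.05 s, during which the arm holds its last target. There are 200 camera calls.

## Working session

There is one attempt and no reset: what is moved stays moved. The work goes in short steps, Python scripts to look and compute and a tool call to move; the robot and the scene stay as the last step left them, time stands still between calls to the robot, and variables do not carry over. Pictures are saved under pics/ and viewed, at most 10 in all, crops included, and the job is handed in when it is done.

Besides the shell and the picture viewer there is one more tool, called after "Request:" by a JSON object that holds its "op" and its "data", one argument or row to a line. drive_tool: Moves the arm, as the interface text tells. Its arguments: {"type":"object","properties":{"commands":{"type":"array"},"newtons":{"type":"number"}},"required":["commands"]}

```bash
mkdir -p pics
python3 - <<'E'
from cell import readout, cams, job
import cv2,numpy as np
s=readout.observe();print({k:np.round(v,3) for k,v in s.items()})
a=[]
for n in ["scene","top","wrist"]:
    i=cams.camera_info(n);im=cams.get_image(n);cv2.imwrite(f"pics/{n}0.png",im)
    print(n,np.round(i["camera_matrix"],1).tolist(),np.round(i["R"],3).tolist(),np.round(i["t"],3).tolist())
E
ls
```

```text
{'clock': np.float64(0.0), 'joints': array([-1.22 ,  0.435,  0.025,  1.574, -0.012,  1.134, -0.075]), 'dq': array([ 0.   ,  0.   , -0.   , -0.   , -0.001, -0.   ,  0.002]), 'joint_efforts': array([-0.0000e+00, -6.6786e+01,  9.8500e-01, -3.1446e+01, -6.1000e-02,
        4.3000e-02,  0.0000e+00]), 'position': array([0.274, 0.561, 0.226]), 'ee_rot': array([-7.070e-01, -3.061e+00,  2.000e-03]), 'force': array([-1.675,  0.182, -0.403]), 'ft_torque': array([-0.066, -0.042,  0.029]), 'gripper_force': np.float64(0.0), 'width': np.float64(1.0)}
scene [[347.6, 0.0, 251.3], [0.0, 347.6, 193.2], [0.0, 0.0, 1.0]] [[0.707, 0.707, -0.004], [0.385, -0.389, -0.837], [-0.593, 0.59, -0.547]] [-0.41, -0.139, 1.594]
top [[404.3, 0.0, 259.3], [0.0, 404.3, 186.2], [0.0, 0.0, 1.0]] [[-0.039, -0.999, -0.003], [-0.978, 0.039, -0.203], [0.203, -0.005, -0.979]] [0.033, 0.583, 1.408]
wrist [[297.3, 0.0, 251.7], [0.0, 297.3, 186.2], [0.0, 0.0, 1.0]] [[0.438, 0.899, -0.002], [0.868, -0.423, 0.26], [0.233, -0.116, -0.965]] [-0.625, -0.033, 0.389]
pics
```

View pics/scene0.png

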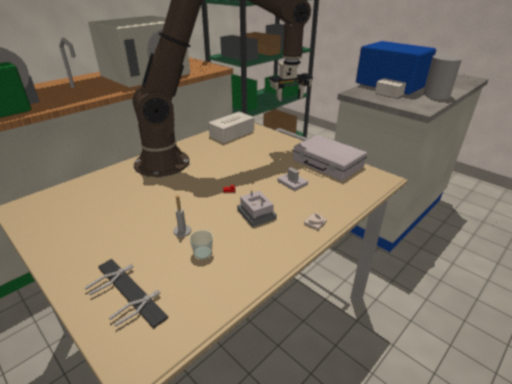

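View pics/top0.png

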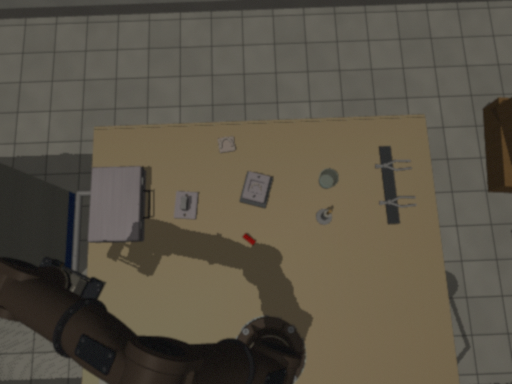

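The scene shows the cover left of the press and the holder with the brush near the cup. In the top view, the cover is at about (186,205), the press at (256,188), the cup at (327,180), the holder at (324,216), the bite block at (249,239) and the model at (227,145).

```bash
cat > h.py <<'E'
from cell import readout, cams, job
import cv2,numpy as np
from scipy.spatial.transform import Rotation as Ro
def ray(n,u,v,info=None):
    i=info or cams.camera_info(n);K=np.array(i["camera_matrix"]);R=np.array(i["R"]);t=np.array(i["t"])
    x=(u-K[0,2])/K[0,0];y=(v-K[1,2])/K[1,1]
    if n=="wrist":
        r=np.hypot(x,y);k=np.sin(r)/max(r,1e-9);d=np.array([x*k,y*k,np.cos(r)])
    else: d=np.array([x,y,1.])
    return -R.T@t,R.T@d
def onz(n,u,v,z,info=None):
    o,d=ray(n,u,v,info);return o+d*(z-o[2])/d[2]
def proj(n,P,info=None):
    i=info or cams.camera_info(n);K=np.array(i["camera_matrix"]);c=np.array(i["R"])@P+np.array(i["t"])
    if n=="wrist":
        r=np.hypot(c[0],c[1]);th=np.arctan2(r,c[2]);return K[:2,2]+K[0,0]*th*c[:2]/r
    return K[:2,2]+K[0,0]*c[:2]/c[2]
def shift(P):
    "shift in tool axes (cm) from the measured pose to TCP target P"
    s=readout.observe();return Ro.from_rotvec(s["ee_rot"]).inv().apply(np.array(P)-s["position"])*100
E
python3 - <<'E'
from h import *
im=cv2.imread("pics/top0.png");cv2.imwrite("pics/topc.png",cv2.resize(im[130:260,165:350],None,fx=4.3,fy=4.3,interpolation=cv2.INTER_CUBIC))
for n,u,v,z in [("cover",186,205,.03),("press",256,188,.062),("cup",327,180,.065),("brushtop",332,208,.145),("holderfoot",324,216,.0),("bite",249,239,.028),("model",227,145,.02)]:
    print(n,onz("top",u,v,z).round(3))
s=readout.observe();print(Ro.from_rotvec(s["ee_rot"]).as_matrix().round(3))
E
```

```text
cover [0.53  0.281 0.03 ]
press [0.577 0.022 0.062]
cup [ 0.596 -0.237  0.065]
brushtop [ 0.481 -0.232  0.145]
holderfoot [ 0.473 -0.227  0.   ]
bite [0.397 0.054 0.028]
model [0.757 0.126 0.02 ]
[[-0.899  0.438 -0.   ]
 [ 0.438  0.899 -0.001]
 [-0.    -0.001 -1.   ]]
```

View pics/topc.png

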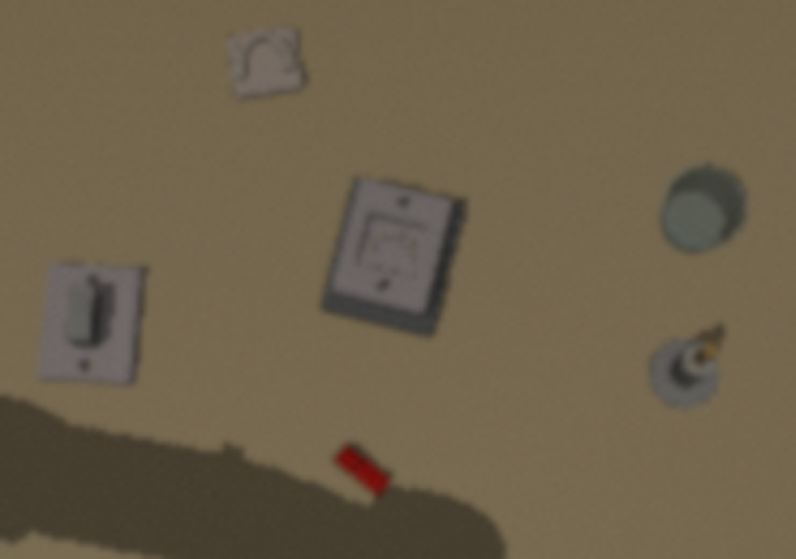

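Request:
{"op": "drive_tool", "data": {
  "commands": [
    [[0, 0, -0.37], [-35.3, -14, 0], 1],
    [[0, 0, -0.37], [-35.3, -14, 0], 1],
    [[0, 0, -0.37], [-35.3, -14, 0], 1],
    [[0, 0, -0.37], [-35.3, -14, 0], 1],
    [[0, 0, -0.37], [-35.3, -14, 0], 1],
    [[0, 0, -0.37], [-35.3, -14, 0], 1],
    [[0, 0, -0.37], [-35.3, -14, 0], 1],
    [[0, 0, -0.37], [-35.3, -14, 0], 1],
    [[0, 0, -0.37], [-35.3, -14, 0], 1],
    [[0, 0, -0.37], [-35.3, -14, 0], 1],
    [[0, 0, -0.37], [-35.3, -14, 0], 1],
    [[0, 0, -0.37], [-35.3, -14, 0], 1],
    [[0, 0, -0.37], [-35.3, -14, 0], 1]
  ]
}}

```text
clock: 1.23
position: [0.5288, 0.2825, 0.2265]
ee_rot: [-0.129, -3.138, -0.001]
force: [0.8, 0.9, -0.1]
width: 1.0
gripper_force: 0.0
```

```bash
cat > snap.py <<'E'
import sys,json
from h import *
n=sys.argv[1];i=cams.camera_info("wrist");s=readout.observe();im=cams.get_image("wrist")
cv2.imwrite(f"pics/{n}.png",im);json.dump({k:np.array(v).tolist() for k,v in i.items()},open(f"pics/{n}.json","w"))
print(s["clock"],s["position"].round(4),s["ee_rot"].round(3),s["width"])
E
python3 snap.py w1
```

```text
1.2333 [0.5288 0.2825 0.2265] [-1.290e-01 -3.138e+00 -1.000e-03] 0.9995571930058834
```

View pics/w1.png

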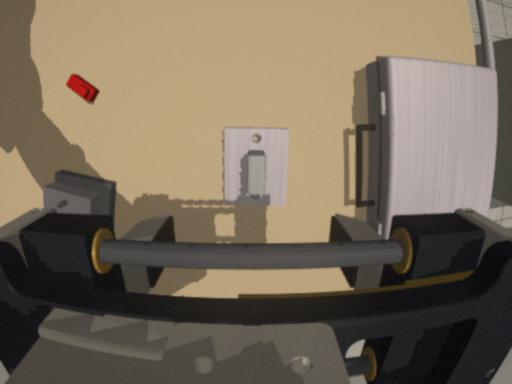

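The wrist view shows the cover plate spanning (224..288, 128..205), with a hole at (256,138) and the bar at (257,173). The fingers hide everything below row 210.

Run:
```python
from h import *
import json
im=cv2.imread("pics/w1.png");I=json.load(open("pics/w1.json"))
c=cv2.resize(im[115:215,210:300],None,fx=5,fy=5,interpolation=cv2.INTER_CUBIC)
s=cv2.cvtColor(im,cv2.COLOR_BGR2HSV)[...,1]; m=np.hstack([c,cv2.cvtColor(cv2.resize(s[115:215,210:300],None,fx=4,fy=5),cv2.COLOR_GRAY2BGR)])[:, :800]
cv2.imwrite("pics/w1c.png",m)
mm=((s<60)).astype(np.uint8);
# plate edges by row/col
for r in range(132,200,6):
    x=np.where(mm[r,215:300])[0]+215; print(r,x.min(),x.max(),onz("wrist",x.min()-.5,r,.016,I).round(4)[:2],onz("wrist",x.max()+.5,r,.016,I).round(4)[:2])
for cc in range(228,288,8):
    y=np.where(mm[118:150,cc])[0]+118; print(cc,y.min(),onz("wrist",cc,y.min()-.5,.016,I).round(4)[:2])
print("hole",onz("wrist",256.3,138.3,.016,I))
```

```text
132 224 288 [0.486  0.2521] [0.4925 0.3324]
138 224 288 [0.4935 0.2514] [0.5    0.3319]
144 224 288 [0.501  0.2506] [0.5075 0.3315]
150 224 288 [0.5085 0.2499] [0.5151 0.331 ]
156 224 287 [0.5161 0.2491] [0.5226 0.3293]
162 224 287 [0.5238 0.2484] [0.5303 0.3289]
168 224 287 [0.5314 0.2476] [0.538  0.3284]
174 224 286 [0.5392 0.2468] [0.5457 0.3267]
180 224 286 [0.547 0.246] [0.5536 0.3263]
186 224 286 [0.5549 0.2451] [0.5615 0.3259]
192 224 286 [0.5629 0.2443] [0.5696 0.3255]
198 224 285 [0.571  0.2434] [0.5776 0.3238]
228 127 [0.4797 0.2583]
236 127 [0.4806 0.2681]
244 127 [0.4815 0.278 ]
252 127 [0.4823 0.2878]
260 128 [0.4843 0.2975]
268 128 [0.4851 0.3074]
276 128 [0.4858 0.3173]
284 128 [0.4865 0.3272]
hole [0.49736961 0.29191239 0.016     ]
```

View pics/w1c.png

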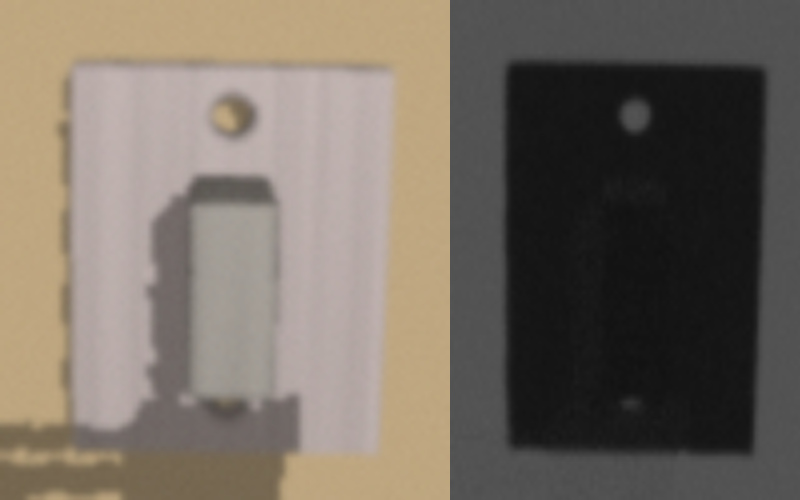

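The cover's sizes come out right: centre (0.5336, 0.288), yaw -5.75°. Next I go over the press.

Request:
{"op": "drive_tool", "data": {
  "commands": [
    [[0, 0, 0.15], [-10, -25.5, -4.5], 1],
    [[0, 0, 0.15], [-10, -25.5, -4.5], 1],
    [[0, 0, 0.15], [-10, -25.5, -4.5], 1],
    [[0, 0, 0.15], [-10, -25.5, -4.5], 1],
    [[0, 0, 0.15], [-10, -25.5, -4.5], 1],
    [[0, 0, 0.15], [-10, -25.5, -4.5], 1],
    [[0, 0, 0.15], [-10, -25.5, -4.5], 1],
    [[0, 0, 0.15], [-10, -25.5, -4.5], 1],
    [[0, 0, 0.15], [-10, -25.5, -4.5], 1],
    [[0, 0, 0.15], [-10, -25.5, -4.5], 1]
  ]
}}

```text
clock: 2.12
position: [0.6078, 0.0209, 0.2715]
ee_rot: [-0.363, -3.12, -0.002]
force: [-0.3, -0.9, 0.0]
width: 1.0
gripper_force: 0.0
```

```bash
python3 snap.py w2
python3 - <<'E'
from h import *
import json
I=json.load(open("pics/w1.json"));print("bar",onz("wrist",256.4,175,.061,I))
im=cv2.imread("pics/w2.png");I=json.load(open("pics/w2.json"))
p=proj("wrist",np.array([.577,.022,.062]),I);print(p)
a,b=(p-[60,65]).astype(int);a=max(a,0);b=max(b,0);print(a,b)
cv2.imwrite("pics/w2c.png",cv2.resize(im[b:b+115,a:a+130],None,fx=5,fy=5,interpolation=cv2.INTER_CUBIC))
E
```

```text
2.1167 [0.6078 0.0209 0.2715] [-3.63e-01 -3.12e+00 -2.00e-03] 0.9995111775430875
bar [0.53365423 0.28847466 0.061     ]
[245.849628   139.97940485]
185 74
```

View pics/w2c.png

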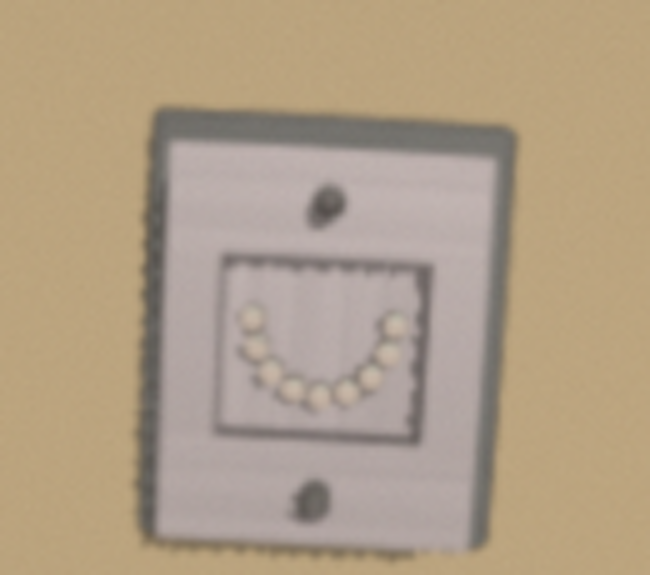

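The press face shows in the crop with corners at about (168,141), (497,155), (155,540) and (470,549). The dowels are at (328,205) and (313,500), and the pocket lies between them.

```bash
cat > m.py <<'E'
from h import *
import json
def rect(name,z,roi,vmin,smax=60):
    im=cv2.imread(f"pics/{name}.png");I=json.load(open(f"pics/{name}.json"))
    a,b,w,h=roi;h_=cv2.cvtColor(cv2.resize(im[b:b+h,a:a+w],None,fx=4,fy=4,interpolation=cv2.INTER_CUBIC),cv2.COLOR_BGR2HSV)
    m=((h_[...,1]<smax)&(h_[...,2]>vmin)).astype(np.uint8)
    cs,_=cv2.findContours(m,cv2.RETR_EXTERNAL,cv2.CHAIN_APPROX_NONE);c=max(cs,key=cv2.contourArea)[:,0]
    hull=cv2.convexHull(c)[:,0]
    P=np.array([onz("wrist",(x+.5)/4-.5+a,(y+.5)/4-.5+b,z,I)[:2] for x,y in hull])
    (cx,cy),(ww,hh),ang=cv2.minAreaRect((P*1000).astype(np.float32))
    return cx,cy,ww,hh,ang
if __name__=="__main__":
    for v in (130,145,160): print(v,rect("w2",.062,(185,74,130,115),v))
    print(rect("w1",.016,(215,118,85,70),60))
    I=json.load(open("pics/w2.json"));f=lambda x,y,z:onz("wrist",(x+.5)/5-.5+185,(y+.5)/5-.5+74,z,I)[:2].round(4)
    print("face",[f(*p,.062) for p in [(168,141),(497,155),(155,540),(470,549)]],np.mean([f(*p,.062) for p in [(168,141),(497,155),(155,540),(470,549)]],0))
    q=[(222,257),(432,266),(214,434),(418,443)];print("pocket",[f(*p,.062) for p in q],np.mean([f(*p,.062) for p in q],0))
    print("tips",f(331,200,.084),f(316,494,.084))
E
python3 m.py
```

```text
130 (582.177490234375, 25.353012084960938, 82.23312377929688, 102.16140747070312, 74.06505584716797)
145 (582.3366088867188, 24.983951568603516, 80.72749328613281, 101.25643157958984, 73.86202239990234)
160 (582.4475708007812, 24.930927276611328, 79.50627136230469, 100.46085357666016, 73.877197265625)
(521.9174194335938, 288.9958801269531, 81.49392700195312, 77.84272003173828, 84.43567657470703)
face [array([5.228e-01, 1.000e-04]), array([0.5447, 0.0776]), array([ 0.6197, -0.0281]), array([0.6405, 0.0498])] [0.581925 0.02485 ]
pocket [array([0.554 , 0.0062]), array([0.5681, 0.0559]), array([ 0.5966, -0.0065]), array([0.6107, 0.0428])] [0.58235 0.0246 ]
tips [0.5462 0.0356] [0.6129 0.0162]
```

Request:
{"op": "drive_tool", "data": {
  "commands": [
    [[0, 0, 0], [3, -26.4, 0], 1],
    [[0, 0, 0], [3, -26.4, 0], 1],
    [[0, 0, 0], [3, -26.4, 0], 1],
    [[0, 0, 0], [3, -26.4, 0], 1],
    [[0, 0, 0], [3, -26.4, 0], 1],
    [[0, 0, 0], [3, -26.4, 0], 1],
    [[0, 0, 0], [3, -26.4, 0], 1],
    [[0, 0, 0], [3, -26.4, 0], 1],
    [[0, 0, 0], [3, -26.4, 0], 1],
    [[0, 0, 0], [3, -26.4, 0], 1]
  ]
}}

```text
clock: 3.0
position: [0.5188, -0.2284, 0.2715]
ee_rot: [-0.361, -3.121, -0.002]
force: [0.3, 1.5, 0.8]
width: 1.002
gripper_force: 0.0
```

```bash
python3 snap.py w3; python3 -c "
import cv2
im=cv2.imread('pics/w3.png');cv2.imwrite('pics/w3c.png',cv2.resize(im[40:240,150:400],None,fx=3,fy=3,interpolation=cv2.INTER_CUBIC))
from h import *;print(readout.observe()['joints'].round(2))"
```

```text
3.0 [ 0.5188 -0.2284  0.2715] [-3.610e-01 -3.121e+00 -2.000e-03] 1.0018101940475075
[ 0.12  0.31  0.27  1.67 -0.09  1.18  1.75]
```

View pics/w3c.png

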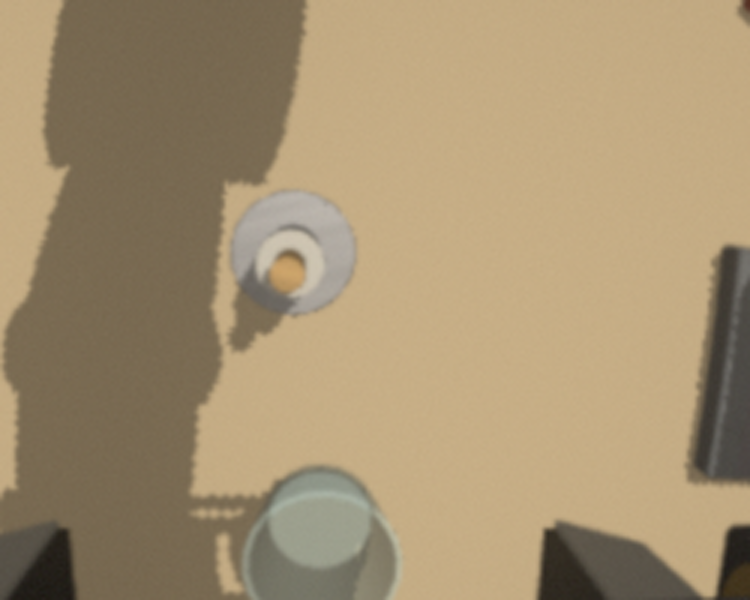

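The crop shows the holder foot circle centred at (294,252), the white collar at (291,262), the handle end at (288,271) and the cup rim at (322,567).

Run:
```python
from h import *
import json
I=json.load(open("pics/w3.json"));f=lambda x,y,z:onz("wrist",(x+.5)/3-.5+150,(y+.5)/3-.5+40,z,I)[:2].round(4)
print("foot",f(294,252,.006),f(232,252,.006),f(356,252,.006));print("collar",f(291,262,.09),f(257,262,.09),f(325,262,.09));print("end",f(288,271,.145),f(269,271,.145),f(306,271,.145))
print("cup",f(322,567,.065),f(245,567,.065),f(400,567,.065))
print(shift([.478,-.23,.099]))
for P in [f(289,266,.118)]: print(P,shift([*f(290,264,.118),.0995]))
```

```text
foot [ 0.4716 -0.2219] [ 0.4648 -0.2503] [ 0.4782 -0.1934]
collar [ 0.471  -0.2218] [ 0.468  -0.2343] [ 0.474  -0.2093]
end [ 0.4704 -0.2218] [ 0.469  -0.2276] [ 0.4717 -0.2162]
cup [ 0.6051 -0.2401] [ 0.5974 -0.2733] [ 0.6132 -0.2064]
[ 3.93724982 -1.11289795 17.24791512]
[ 0.4706 -0.222 ] [ 4.9097712  -0.46729259 17.19896725]
```

Request:
{"op": "drive_tool", "data": {
  "commands": [
    [[0, 0, 0], [4.9, -0.5, 4], 1],
    [[0, 0, 0], [4.9, -0.5, 8], 1],
    [[0, 0, 0], [4.9, -0.5, 12], 1],
    [[0, 0, 0], [4.9, -0.5, 15], 1],
    [[0, 0, 0], [4.9, -0.5, 17.2], 1],
    [[0, 0, 0], [4.9, -0.5, 17.2], 1],
    [[0, 0, 0], [4.9, -0.5, 17.2], 1],
    [[0, 0, 0], [4.9, -0.5, 17.2], -1],
    [[0, 0, 0], [4.9, -0.5, 17.2], -1],
    [[0, 0, 0], [4.9, -0.5, 17.2], -1],
    [[0, 0, 0], [4.9, -0.5, 17.2], -1],
    [[0, 0, 0], [4.9, -0.5, 17.2], -1],
    [[0, 0, 0], [4.9, -0.5, 17.2], -1],
    [[0, 0, 0], [4.9, -0.5, 17.2], -1],
    [[0, 0, 0], [4.9, -0.5, 17.2], -1],
    [[0, 0, 0], [4.9, -0.5, 17.2], -1]
  ],
  "newtons": 20
}}

```text
clock: 4.38
position: [0.469, -0.2247, 0.0997]
ee_rot: [-0.367, -3.12, -0.0]
force: [0.3, -0.2, 0.4]
width: 0.397
gripper_force: 0.0
```

Request:
{"op": "drive_tool", "data": {
  "commands": [
    [[0, 0, 0], [-0.1, 0.2, 0], -1],
    [[0, 0, 0], [-0.1, 0.2, 0], -1],
    [[0, 0, 0], [-0.1, 0.2, 0], -1],
    [[0, 0, 0], [-0.1, 0.2, 0], -1],
    [[0, 0, 0], [-0.1, 0.2, 0], -1],
    [[0, 0, 0], [-0.1, 0.2, 0], -1],
    [[0, 0, 0], [-0.1, 0.2, 0], -1],
    [[0, 0, 0], [-0.1, 0.2, 0], -1],
    [[0, 0, 0], [-0.1, 0.2, 0], -1]
  ]
}}

```text
clock: 5.13
position: [0.4704, -0.223, 0.0997]
ee_rot: [-0.367, -3.12, -0.0]
force: [-0.1, 0.3, -0.8]
width: 0.125
gripper_force: 20.0
```

Request:
{"op": "drive_tool", "data": {
  "commands": [
    [[0, 0, 0], [0, 0, -2], -1],
    [[0, 0, 0], [0, 0, -5], -1],
    [[0, 0, 0], [0, 0, -8.5], -1],
    [[0, 0, 0], [0, 0, -10.5], -1],
    [[0, 0, 0], [-3, 0.3, -10.5], -1],
    [[0, 0, 0], [-7, 0.8, -10.5], -1],
    [[0, 0, 0], [-11, 1.2, -10.5], -1],
    [[0, 0, 0], [-13.5, 1.5, -10.5], -1],
    [[0, 0, 0], [-13.5, 1.5, -10.5], -1],
    [[0, 0, 0], [-13.5, 1.5, -8], -1],
    [[0, 0, 0], [-13.5, 1.5, -5], -1],
    [[0, 0, 0], [-13.5, 1.5, -3], -1],
    [[0, 0, 0], [-13.5, 1.5, -3], -1],
    [[0, 0, 0], [-13.5, 1.5, -3], -1],
    [[0, 0, 0], [-13.5, 1.5, -3], -1],
    [[0, 0, 0], [-13.5, 1.5, -3], -1]
  ]
}}

```text
clock: 6.47
position: [0.6062, -0.2402, 0.1317]
ee_rot: [0.366, 3.117, -0.001]
force: [-0.3, -0.9, 0.1]
width: 0.127
gripper_force: 20.0
```

```bash
python3 snap.py w4; python3 -c "
import cv2
im=cv2.imread('pics/w4.png');cv2.imwrite('pics/w4c.png',im)
from h import *
im=cams.get_image('scene');cv2.imwrite('pics/w4s.png',np.hstack([cv2.resize(im[170:280,150:230],None,fx=4,fy=4),cv2.resize(cv2.imread('pics/w4.png'),None,fx=.8,fy=.8)[:308] if 0 else np.zeros((440,2,3),np.uint8)]))"
```

```text
6.4667 [ 0.6062 -0.2402  0.1317] [ 3.660e-01  3.117e+00 -1.000e-03] 0.12712557411519912
```

View pics/w4s.png

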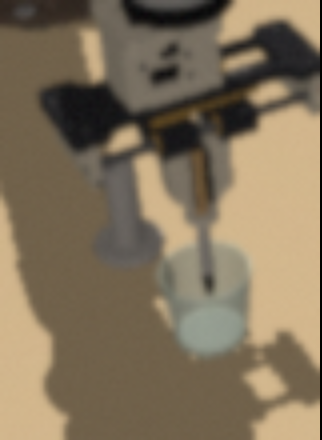

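The scene crop shows the brush tip inside the cup, with the cup upright. On to the pocket.

Request:
{"op": "drive_tool", "data": {
  "commands": [
    [[0, 0, 0], [0, 0, -4], -1],
    [[0, 0, 0], [0, 0, -8], -1],
    [[0, 0, 0], [0, 0, -9], -1],
    [[0, 0, 0], [1.3, 3.8, -9], -1],
    [[0, 0, 0], [2.6, 7.6, -9], -1],
    [[0, 0, 0], [3.9, 11.4, -9], -1],
    [[0, 0, 0], [5.2, 15.2, -9], -1],
    [[0, 0, 0], [6.5, 19, -9], -1],
    [[0, 0, 0], [7.8, 22.8, -9], -1],
    [[0, 0, 0], [8.5, 25.2, -9], -1],
    [[0, 0, 0], [8.5, 25.2, -9], -1],
    [[0, 0, 0], [8.5, 25.2, -9], -1],
    [[0, 0, 0], [8.5, 25.2, -5.5], -1],
    [[0, 0, 0], [8.5, 25.2, -2.5], -1],
    [[0, 0, 0], [8.5, 25.2, -1.1], -1],
    [[0, 0, 0], [8.5, 25.2, -1.1], -1],
    [[0, 0, 0], [8.5, 25.2, -1.1], -1],
    [[0, 0, 0], [8.5, 25.2, -1.1], -1],
    [[0, 0, 0], [8.5, 25.2, -1.1], -1]
  ]
}}

```text
clock: 8.15
position: [0.5819, 0.0246, 0.1423]
ee_rot: [0.368, 3.118, 0.001]
force: [-0.2, 0.9, -1.1]
width: 0.13
gripper_force: 20.0
```

Run:
```python
from h import *
s=readout.observe();print(s["position"],s["force"],shift([.4707,-.2225,.1]))
im=cams.get_image('scene');cv2.imwrite('pics/s5.png',cv2.resize(im[130:250,200:310],None,fx=4,fy=4))
```

```text
[0.58193642 0.02455975 0.14229636] [-0.21984594  0.91201272 -1.14957537] [  5.08124701 -26.61887606   4.19842744]
```

View pics/s5.png

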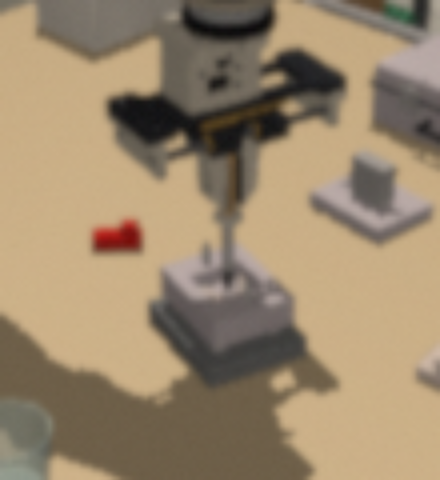

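The scene crop shows the tip standing in the pocket. Now back above the holder.

Request:
{"op": "drive_tool", "data": {
  "commands": [
    [[0, 0, 0], [0, 0, -3], -1],
    [[0, 0, 0], [0, 0, -6], -1],
    [[0, 0, 0], [0.8, -3.9, -6.5], -1],
    [[0, 0, 0], [1.5, -7.8, -6.5], -1],
    [[0, 0, 0], [2.2, -11.7, -6.5], -1],
    [[0, 0, 0], [3, -15.6, -6.5], -1],
    [[0, 0, 0], [3.7, -19.5, -6.5], -1],
    [[0, 0, 0], [4.4, -23.4, -6.5], -1],
    [[0, 0, 0], [5.1, -26.6, -6.5], -1],
    [[0, 0, 0], [5.1, -26.6, -6.5], -1],
    [[0, 0, 0], [5.1, -26.6, -6.5], -1],
    [[0, 0, 0], [5.1, -26.6, -6.5], -1]
  ]
}}

```text
clock: 9.2
position: [0.4702, -0.2215, 0.2064]
ee_rot: [0.367, 3.119, 0.001]
force: [-0.1, -0.2, 0.2]
width: 0.125
gripper_force: 20.0
```

Run:
```python
from h import *
s=readout.observe();print(s["position"],s["ee_rot"],s["force"],shift([.4707,-.2225,.1]))
```

```text
[ 0.47017276 -0.22149079  0.20640933] [3.66652085e-01 3.11874033e+00 6.08843724e-04] [-0.12764795 -0.15043486  0.23628347] [-0.0606575  -0.09174619 10.64097411]
```

Request:
{"op": "drive_tool", "data": {
  "commands": [
    [[0, 0, 0], [0, -0.1, 1], -1],
    [[0, 0, 0], [0, -0.1, 2], -1],
    [[0, 0, 0], [0, -0.1, 3.5], -1],
    [[0, 0, 0], [0, -0.1, 5], -1],
    [[0, 0, 0], [0, -0.1, 6.5], -1],
    [[0, 0, 0], [0, -0.1, 8], -1],
    [[0, 0, 0], [0, -0.1, 9], -1],
    [[0, 0, 0], [0, -0.1, 10], -1],
    [[0, 0, 0], [0, -0.1, 10.4], -1],
    [[0, 0, 0], [0, -0.1, 10.4], -1],
    [[0, 0, 0], [0, -0.1, 10.4], -1]
  ]
}}

```text
clock: 10.12
position: [0.4696, -0.2228, 0.1018]
ee_rot: [0.366, 3.12, -0.0]
force: [1.1, 1.4, 0.0]
width: 0.124
gripper_force: 20.0
```

Request:
{"op": "drive_tool", "data": {
  "commands": [
    [[0, 0, 0], [0, 0, 0.15], -1],
    [[0, 0, 0], [0, 0, 0.15], -1],
    [[0, 0, 0], [0, 0, 0.15], 0.2],
    [[0, 0, 0], [0, 0, 0.15], 0.2],
    [[0, 0, 0], [0, 0, 0.15], 0.2],
    [[0, 0, 0], [0, 0, 0.15], 0.2],
    [[0, 0, 0], [0, 0, 0.15], 0.2],
    [[0, 0, 0], [0, 0, 0.15], 0.2],
    [[0, 0, 0], [0, 0, -3], 0.2],
    [[0, 0, 0], [0, 0, -6], 0.5],
    [[0, 0, 0], [0, 0, -10], 1],
    [[0, 0, 0], [0, 0, -14], 1],
    [[0, 0, 0], [-1.5, 3.8, -15], 1],
    [[0, 0, 0], [-3, 7.6, -16], 1],
    [[0, 0, 0], [-3, 7.6, -16], 1],
    [[0, 0, 0], [-3, 7.6, -16], 1]
  ]
}}

```text
clock: 11.45
position: [0.5178, -0.1531, 0.2621]
ee_rot: [0.358, 3.12, 0.001]
force: [-0.3, -0.8, -0.7]
width: 0.993
gripper_force: 0.0
```

```bash
python3 snap.py w6
python3 - <<'E'
from h import *
import json
I=json.load(open("pics/w6.json"));im=cv2.imread("pics/w6.png")
h=cv2.cvtColor(im,cv2.COLOR_BGR2HSV)
p=proj("wrist",np.array([.471,-.222,.145]),I);print("expected end px",p, "collar",proj("wrist",np.array([.471,-.222,.09]),I))
a,b=p.astype(int)-25
m=((h[...,1]>140)&(h[...,2]>130)).astype(np.uint8)
for c in cv2.connectedComponentsWithStats(m[max(b,0):b+50,max(a,0):a+50])[2][1:]: print("orange",c, )
cen=cv2.connectedComponentsWithStats(m[max(b,0):b+50,max(a,0):a+50])[3][1:];print(cen,a,b)
for c in cen: print(onz("wrist",c[0]+max(a,0),c[1]+max(b,0),.145,I))
s=readout.observe()
from scipy.spatial.transform import Rotation as R
M=R.from_rotvec(s["ee_rot"]).as_matrix();yaw=np.degrees(np.arctan2(M[1,1],M[0,1]));print(yaw, shift([.5336,.2880,.21]))
E
```

```text
11.45 [ 0.5178 -0.1531  0.2621] [3.58e-01 3.12e+00 1.00e-03] 0.9933392502842237
expected end px [169.1019008  151.43631807] collar [182.04276366 144.21441684]
[] 144 126
76.7282796111158 [ 8.50068829 43.51641737  5.15210431]
```

Run:
```python
from h import *
import json
I3=json.load(open("pics/w3.json"));h3=cv2.cvtColor(cv2.imread("pics/w3.png"),cv2.COLOR_BGR2HSV);print("w3 handle",h3[130,246],"table",h3[60,300])
I=json.load(open("pics/w6.json"));im=cv2.imread("pics/w6.png");h=cv2.cvtColor(im,cv2.COLOR_BGR2HSV)
print(h[151,169],h[151,165:180,1])
m=(h[...,1]>110).astype(np.uint8)[110:190,130:220]
n,_,st,cen=cv2.connectedComponentsWithStats(m)
for s,c in zip(st[1:],cen[1:]):
    if s[4]>15: print(s,c+[130,110],onz("wrist",c[0]+130,c[1]+110,.145,I).round(4))
m=((h[...,1]<45)&(h[...,2]>165)).astype(np.uint8)[110:190,130:220]
n,_,st,cen=cv2.connectedComponentsWithStats(m)
for s,c in zip(st[1:],cen[1:]):
    if s[4]>15: print("white",s,c+[130,110],onz("wrist",c[0]+130,c[1]+110,.09,I).round(4))
```

```text
w3 handle [ 18 123 204] table [ 18  85 197]
[ 18 121 118] [118 121 122 117 121 120 121 119 119 124 116 111  96  90  69]
[ 34  31  21  15 155] [172.78709677 148.4516129 ] [ 0.4691 -0.2176  0.145 ]
white [67 10 15  9 80] [203.6   124.225] [ 0.4553 -0.1922  0.09  ]
```

The brush is back upright where expected. Now to the cover.

Request:
{"op": "drive_tool", "data": {
  "commands": [
    [[0, 0, -0.131], [0.8, 4.1, 0], 0],
    [[0, 0, -0.131], [1.6, 8.2, 0], 0],
    [[0, 0, -0.131], [2.4, 12.3, 0], 0],
    [[0, 0, -0.131], [3.2, 16.4, 0], 0],
    [[0, 0, -0.131], [4, 20.5, 0], 0],
    [[0, 0, -0.131], [4.8, 24.6, 0], 0],
    [[0, 0, -0.131], [5.6, 28.7, 0], 0],
    [[0, 0, -0.131], [6.4, 32.8, 0], 0],
    [[0, 0, -0.131], [7.2, 36.9, 1], 0],
    [[0, 0, -0.131], [8, 41, 3], 0],
    [[0, 0, -0.131], [8.5, 43.5, 6], 0],
    [[0, 0, -0.131], [8.5, 43.5, 9], 0],
    [[0, 0, -0.131], [8.5, 43.5, 10], 0],
    [[0, 0, -0.131], [8.5, 43.5, 10], 0],
    [[0, 0, -0.131], [8.5, 43.5, 10], 0],
    [[0, 0, -0.131], [8.5, 43.5, 10], 0]
  ]
}}

```text
clock: 12.83
position: [0.536, 0.2854, 0.1637]
ee_rot: [0.166, 3.135, 0.001]
force: [0.5, -0.5, -0.2]
width: 0.497
gripper_force: 0.0
```

```bash
python3 snap.py w7
python3 - <<'E'
from h import *
import json
print(shift([.5336,.2882,.025]))
s=readout.observe();M=Ro.from_rotvec(s["ee_rot"]).as_matrix();print(np.degrees(np.arctan2(M[1,1],M[0,1])),np.degrees(np.arccos(-M[2,2])))
I=json.load(open("pics/w7.json"));im=cv2.imread("pics/w7.png")
print([proj("wrist",np.array(P),I).round(1) for P in ([.5336,.288,.061],[.4968,.2917,.016],[.5106,.2903,.061])])
# hole: bright table seen through hole, near predicted
p=proj("wrist",np.array([.4968,.2917,.016]),I).astype(int);h=cv2.cvtColor(im,cv2.COLOR_BGR2HSV)
a,b=p-20;m=(h[b:b+40,a:a+40,1]>45).astype(np.uint8)
n,_,st,cen=cv2.connectedComponentsWithStats(m)
for q,c in zip(st[1:],cen[1:]): print(q,c+[a,b],onz("wrist",c[0]+a,c[1]+b,.008,I).round(4))
cv2.imwrite("pics/w7c.png",cv2.resize(im[60:260,150:380],None,fx=3,fy=3))
E
```

```text
12.8333 [0.536  0.2854 0.1637] [1.660e-01 3.135e+00 1.000e-03] 0.49740498978104997
[ 0.29857518  0.19089324 13.89217267]
83.95854495157012 0.1742970807927475
[array([253.1, 182.6]), array([252.7, 136.7]), array([253. , 157.3])]
[  0   0  40   9 347] [251.04899135 119.85014409] [0.4797 0.2918 0.008 ]
[16 17 10  8 59] [252.66101695 136.40677966] [0.4973 0.2916 0.008 ]
```

Request:
{"op": "drive_tool", "data": {
  "commands": [
    [[0, 0, -0.005], [0.3, 0.2, 4], 0],
    [[0, 0, -0.005], [0.3, 0.2, 7.5], 0],
    [[0, 0, -0.005], [0.3, 0.2, 10.5], 0],
    [[0, 0, -0.005], [0.3, 0.2, 13], 0],
    [[0, 0, -0.005], [0.3, 0.2, 13.9], 0],
    [[0, 0, -0.005], [0.3, 0.2, 13.9], 0],
    [[0, 0, -0.005], [0.3, 0.2, 13.9], 0],
    [[0, 0, -0.005], [0.3, 0.2, 13.9], 0]
  ]
}}

```text
clock: 13.55
position: [0.5332, 0.29, 0.025]
ee_rot: [0.154, 3.135, 0.003]
force: [-0.3, 0.2, 0.1]
width: 0.505
gripper_force: 0.0
```

```bash
python3 -c "
from h import *
print(shift([.5336,.2882,.025]))"
```

```text
[-0.05799566 -0.17391285  0.00202435]
```

Request:
{"op": "drive_tool", "data": {
  "commands": [
    [[0, 0, 0], [0, -0.1, 0], -1],
    [[0, 0, 0], [0, -0.1, 0], -1],
    [[0, 0, 0], [0, -0.1, 0], -1],
    [[0, 0, 0], [0, -0.1, 0], -1],
    [[0, 0, 0], [0, -0.1, 0], -1],
    [[0, 0, 0], [0, -0.1, 0], -1],
    [[0, 0, 0], [0, -0.1, 0], -1],
    [[0, 0, 0], [0, -0.1, 0], -1],
    [[0, 0, 0], [0, -0.1, 0], -1],
    [[0, 0, 0], [0, -0.1, 0], -1]
  ],
  "newtons": 55
}}

```text
clock: 14.38
position: [0.5316, 0.2883, 0.0231]
ee_rot: [0.154, 3.138, 0.0]
force: [-1.4, -1.0, 5.3]
width: 0.212
gripper_force: 55.0
```

Request:
{"op": "drive_tool", "data": {
  "commands": [
    [[0, 0, 0], [0, -0.1, -1], -1],
    [[0, 0, 0], [0, -0.1, -3], -1],
    [[0, 0, 0], [0, -0.1, -6], -1],
    [[0, 0, 0], [0, -0.1, -9], -1],
    [[0, 0, 0], [0, -0.1, -12], -1],
    [[0, 0, 0], [0, -0.1, -14], -1],
    [[0, 0, 0], [0, -0.1, -14], -1],
    [[0, 0, 0], [0, -0.1, -14], -1],
    [[0, 0, 0], [0, -0.1, -14], -1]
  ]
}}

```text
clock: 15.13
position: [0.5305, 0.2869, 0.1617]
ee_rot: [-0.153, -3.136, 0.002]
force: [0.1, -0.4, -3.1]
width: 0.216
gripper_force: 55.0
```

```bash
python3 snap.py w8
python3 - <<'E'
from h import *
s=readout.observe();print(s["force"],s["position"])
im=cv2.imread("pics/w8.png");cv2.imwrite("pics/w8c.png",cv2.resize(im[50:310,130:390],None,fx=2.2,fy=2.2,interpolation=cv2.INTER_CUBIC))
E
```

```text
15.1333 [0.5305 0.2869 0.1617] [-1.530e-01 -3.136e+00  2.000e-03] 0.21622789282950436
[-0.68877362 -0.17510457 -3.77183032] [0.5303254 0.2867951 0.1611743]
```

View pics/w8c.png

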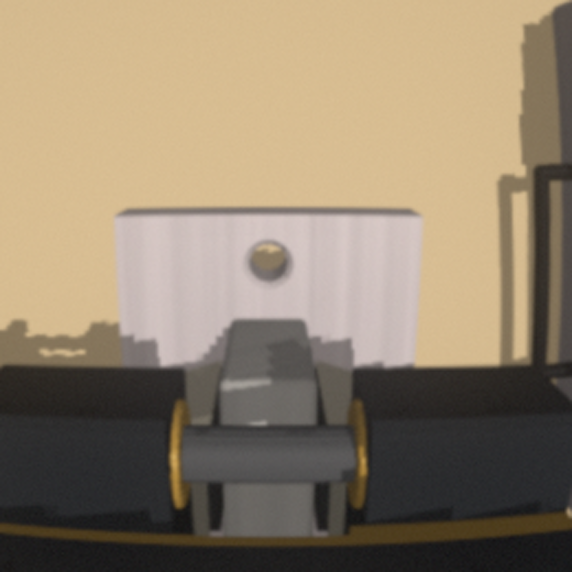

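The view shows the cover held level in the fingers: the near hole at crop (269,260), the plate's near edge running from (118,213) to (422,213). Now I work out its pose in the hand.

Run:
```python
from h import *
import json
I=json.load(open("pics/w8.json"));im=cv2.imread("pics/w8.png");h=cv2.cvtColor(im,cv2.COLOR_BGR2HSV)
T=np.array([.5304,.2868,.1615]);s=readout.observe();M=Ro.from_rotvec(s["ee_rot"]).as_matrix()
z=T[2]-.0235+.016
f=lambda x,y:onz("wrist",(x+.5)/2.2-.5+130,(y+.5)/2.2-.5+50,z,I)
g=lambda P:((P-T)@M*1000).round(1)
print("tool yaw",np.degrees(np.arctan2(M[1,1],M[0,1])),"tilt",M[2].round(4))
print("hole",g(f(269,260)),f(269,260).round(4))
print("edge L,R top",g(f(118,214)),g(f(421,214)), "side low",g(f(122,360)),g(f(416,360)))
# sub-pixel edge of plate top: brightness rows
g0=cv2.cvtColor(im,cv2.COLOR_BGR2GRAY).astype(float)
for c in (190,210,230,260,280,300,315):
    col=g0[138:156,c];d=np.diff(col);k=np.argmax(d);print(c,138+k+.5, end="; ")
# same for w1-based expectation: cover pose if undisturbed
c0=np.array([.5336,.2882]);print("grip offset of centre at closing from TCP(.5316,.2883)")
```

```text
tool yaw 84.39755719173318 tilt [ 0.0023 -0.0017 -1.    ]
hole [35.7  1.3  7.6] [0.495  0.2916 0.154 ]
edge L,R top [ 48.  -37.7   7.7] [48.  40.6  7.5] side low [  8.  -38.8   7.6] [ 8.1 41.5  7.4]
190 147.5; 210 146.5; 230 147.5; 260 146.5; 280 147.5; 300 147.5; 315 147.5; grip offset of centre at closing from TCP(.5316,.2883)
```

```bash
cat > tilt.py <<'E'
from h import *
import json,sys
n=sys.argv[1];I=json.load(open(f"pics/{n}.json"));im=cv2.imread(f"pics/{n}.png")
S=cv2.cvtColor(im,cv2.COLOR_BGR2HSV)[...,1].astype(float)
s=readout.observe();M=Ro.from_rotvec(s["ee_rot"]).as_matrix();T=s["position"];z=T[2]-.0235+.016
g=lambda u,v:((onz("wrist",u,v,z,I)-T)@M*1000)
def cross(a,x0):
    mid=(a.min()+a.max())/2;k=np.where(np.diff(np.sign(a-mid)))[0];k=k[len(k)//2];return x0+k+(mid-a[k])/(a[k+1]-a[k])
for r in range(152,202,6):
    l=cross(S[r,172:198],172);q=cross(S[r,306:334],306);a,b=g(l,r),g(q,r)
    print(r,round(l,2),round(q,2),a.round(1),b.round(1),"w",round(b[1]-a[1],2))
print([g(c,cross(S[138:154,c],138)).round(1)[:2] for c in (195,215,235,255,275,295,312)])
E
python3 tilt.py w8
```

```text
152 181.47 321.67 [ 45.  -39.    7.7] [45.  41.2  7.5] w 80.16
158 181.71 321.43 [ 41.5 -39.    7.7] [41.6 41.2  7.5] w 80.19
164 182.02 321.15 [ 38.  -39.    7.7] [38.  41.2  7.5] w 80.18
170 182.27 320.78 [ 34.5 -39.    7.6] [34.5 41.2  7.5] w 80.17
176 182.65 320.48 [ 30.9 -39.    7.6] [30.9 41.2  7.5] w 80.15
182 182.9 320.26 [ 27.3 -39.    7.6] [27.3 41.2  7.5] w 80.27
188 183.34 319.67 [ 23.7 -39.    7.6] [23.7 41.1  7.5] w 80.09
194 183.67 319.42 [ 20.  -39.    7.6] [20.  41.2  7.5] w 80.2
200 183.64 318.98 [ 16.3 -39.3   7.6] [16.3 41.1  7.5] w 80.43
[array([ 49. , -30.9]), array([ 49.1, -19.4]), array([49.1, -8.2]), array([49.2,  3. ]), array([49.1, 14.2]), array([49. , 25.5]), array([49.1, 35.3])]
```

The cover sits in the hand without tilt, 80.2 mm wide as it must be, centre at tool (-1.4, 1.1) mm. Now over the press.

Request:
{"op": "drive_tool", "data": {
  "commands": [
    [[0, 0, 0.05], [-1, -3.3, 0], -1],
    [[0, 0, 0.1], [-2, -6.6, 0], -1],
    [[0, 0, 0.183], [-3, -10, 0], -1],
    [[0, 0, 0.183], [-4, -13.4, 0], -1],
    [[0, 0, 0.183], [-5, -16.8, 0], -1],
    [[0, 0, 0.183], [-6, -20.2, 0], -1],
    [[0, 0, 0.183], [-7, -23.6, 0], -1],
    [[0, 0, 0.183], [-7.6, -25.6, 0], -1],
    [[0, 0, 0.183], [-7.6, -25.6, 1], -1],
    [[0, 0, 0.183], [-7.6, -25.6, 2], -1],
    [[0, 0, 0.183], [-7.6, -25.6, 2], -1],
    [[0, 0, 0.183], [-7.6, -25.6, 2], -1],
    [[0, 0, 0.183], [-7.6, -25.6, 2], -1]
  ]
}}

```text
clock: 16.27
position: [0.5816, 0.0267, 0.1422]
ee_rot: [-0.436, -3.11, -0.0]
force: [0.7, 0.4, -3.1]
width: 0.215
gripper_force: 55.0
```

```bash
cat > st.py <<'E'
from h import *
s=readout.observe();M=Ro.from_rotvec(s["ee_rot"]).as_matrix()
print("yaw",np.degrees(np.arctan2(M[1,1],M[0,1])).round(2),M[2].round(4),s["position"].round(4),s["force"].round(2),s["ft_torque"].round(2))
print(shift([.5807,.0242,.1]).round(3))
E
python3 snap.py w9; python3 tilt.py w9|tail -4;python3 st.py; python3 st.py
```

```text
16.2667 [0.5816 0.0267 0.1422] [-0.436 -3.11  -0.   ] 0.2147705754288917
188 183.46 319.73 [ 24.7 -38.7   7.5] [24.7 40.9  7.5] w 79.62
194 183.73 319.5 [ 21.  -38.8   7.5] [21.  41.   7.5] w 79.78
200 184.2 319.08 [ 17.3 -38.8   7.5] [17.3 41.   7.5] w 79.72
[array([ 49.9, -30.8]), array([ 49.2, -19.4]), array([48.1, -8.2]), array([48.4,  3. ]), array([49.7, 14.1]), array([50.1, 25.4]), array([49.9, 35.1])]
yaw 74.02 [ 4.e-04  3.e-04 -1.e+00] [0.5819 0.0265 0.1427] [ 0.49  0.67 -1.7 ] [ 0.08 -0.05 -0.01]
[ 0.052 -0.26   4.266]
yaw 74.02 [ 4.e-04  3.e-04 -1.e+00] [0.5819 0.0265 0.1427] [ 0.49  0.67 -1.7 ] [ 0.08 -0.05 -0.01]
[ 0.052 -0.26   4.266]
```

Request:
{"op": "drive_tool", "data": {
  "commands": [
    [[0, 0, 0], [0.05, -0.25, 1], -1],
    [[0, 0, 0], [0.05, -0.25, 2], -1],
    [[0, 0, 0], [0.05, -0.25, 2.8], -1],
    [[0, 0, 0], [0.05, -0.25, 2.8], -1],
    [[0, 0, 0], [0.05, -0.25, 2.8], -1],
    [[0, 0, 0], [0.05, -0.25, 2.8], -1],
    [[0, 0, 0], [0.05, -0.25, 2.8], -1]
  ]
}}

```text
clock: 16.9
position: [0.5812, 0.023, 0.1151]
ee_rot: [0.44, 3.11, 0.0]
force: [0.1, -0.5, -2.0]
width: 0.213
gripper_force: 55.0
```

```bash
python3 st.py
```

```text
yaw 73.91 [-6.e-04  3.e-04 -1.e+00] [0.5812 0.023  0.1151] [ 0.14 -0.48 -2.04] [ 0.04  0.   -0.03]
[0.082 0.104 1.506]
```

Request:
{"op": "drive_tool", "data": {
  "commands": [
    [[0, 0, 0], [0.05, 0.08, 0.3], -1],
    [[0, 0, 0], [0.05, 0.08, 0.6], -1],
    [[0, 0, 0], [0.05, 0.08, 0.8], -1],
    [[0, 0, 0], [0.05, 0.08, 1], -1],
    [[0, 0, 0], [0.05, 0.08, 1.2], -1],
    [[0, 0, 0], [0.05, 0.08, 1.2], -1]
  ]
}}

```text
clock: 17.4
position: [0.5803, 0.0238, 0.1022]
ee_rot: [-0.44, -3.11, 0.0]
force: [-0.1, 1.0, -3.1]
width: 0.214
gripper_force: 55.0
```

```bash
python3 st.py
```

```text
yaw 73.9 [ 6.e-04 -2.e-04 -1.e+00] [0.5803 0.0238 0.1022] [-0.09  1.05 -3.1 ] [-0.01  0.01 -0.04]
[-0.026  0.05   0.224]
```

Request:
{"op": "drive_tool", "data": {
  "commands": [
    [[0, 0, 0], [0, 0, 0.2], -1],
    [[0, 0, 0], [0, 0, 0.4], -1],
    [[0, 0, 0], [0, 0, 0.6], -1],
    [[0, 0, 0], [0, 0, 0.7], -1],
    [[0, 0, 0], [0, 0, 0.7], -1]
  ]
}}

```text
clock: 17.82
position: [0.5804, 0.0238, 0.0954]
ee_rot: [-0.44, -3.11, 0.0]
force: [-0.1, 0.7, -3.6]
width: 0.213
gripper_force: 55.0
```

```bash
python3 st.py
```

```text
yaw 73.91 [ 5.e-04 -2.e-04 -1.e+00] [0.5804 0.0238 0.0954] [-0.08  0.69 -3.65] [0.07 0.02 0.03]
[-0.02   0.044 -0.459]
```

Request:
{"op": "drive_tool", "data": {
  "commands": [
    [[0, 0, 0], [0, 0, 0.2], -1],
    [[0, 0, 0], [0, 0, 0.4], -1],
    [[0, 0, 0], [0, 0, 0.6], -1],
    [[0, 0, 0], [0, 0, 0.8], -1],
    [[0, 0, 0], [0, 0, 0.9], -1],
    [[0, 0, 0], [0, 0, 0.9], -1]
  ]
}}

```text
clock: 18.32
position: [0.5804, 0.0238, 0.0864]
ee_rot: [-0.44, -3.11, 0.0]
force: [0.2, -0.3, -1.9]
width: 0.22
gripper_force: 55.0
```

```bash
python3 st.py
```

```text
yaw 73.91 [ 4.e-04 -2.e-04 -1.e+00] [0.5804 0.0238 0.0864] [ 0.15 -0.25 -1.87] [0.01 0.01 0.06]
[-0.016  0.047 -1.36 ]
```

Nearly home and free of lateral load. I press on in small steps.

Request:
{"op": "drive_tool", "data": {
  "commands": [
    [[0, 0, 0], [0, 0, 0.1], -1],
    [[0, 0, 0], [0, 0, 0.2], -1],
    [[0, 0, 0], [0, 0, 0.3], -1],
    [[0, 0, 0], [0, 0, 0.3], -1],
    [[0, 0, 0], [0, 0, 0.3], -1]
  ]
}}

```text
clock: 18.73
position: [0.5807, 0.0238, 0.0843]
ee_rot: [0.44, 3.11, 0.0]
force: [-2.0, 0.0, 4.4]
width: 0.216
gripper_force: 55.0
```

```bash
python3 st.py
```

```text
yaw 73.91 [-4.e-04  3.e-04 -1.e+00] [0.5807 0.0238 0.0843] [-2.02  0.03  4.44] [-0.04  0.62 -0.02]
[ 0.009  0.035 -1.57 ]
```

Request:
{"op": "drive_tool", "data": {
  "commands": [
    [[0, 0, 0], [0, 0, 0.1], -1],
    [[0, 0, 0], [0, 0, 0.2], -1],
    [[0, 0, 0], [0, 0, 0.3], -1],
    [[0, 0, 0], [0, 0, 0.3], -1],
    [[0, 0, 0], [0, 0, 0.3], -1]
  ]
}}

```text
clock: 19.15
position: [0.5807, 0.0239, 0.0817]
ee_rot: [0.44, 3.11, 0.001]
force: [-3.8, 0.4, 9.1]
width: 0.215
gripper_force: 55.0
```

```bash
python3 st.py
```

```text
yaw 73.91 [-5.e-04  4.e-04 -1.e+00] [0.5807 0.0239 0.0817] [-3.84  0.37  9.1 ] [-0.08  0.94  0.01]
[ 0.009  0.032 -1.833]
```

Request:
{"op": "drive_tool", "data": {
  "commands": [
    [[0, 0, 0], [0, 0, 0.1], -1],
    [[0, 0, 0], [0, 0, 0.2], -1],
    [[0, 0, 0], [0, 0, 0.2], -1],
    [[0, 0, 0], [0, 0, 0.2], -1],
    [[0, 0, 0], [0, 0, 0.2], -1],
    [[0, 0, 0], [0, 0, 0.2], -1]
  ]
}}

```text
clock: 19.65
position: [0.5807, 0.0239, 0.0799]
ee_rot: [0.44, 3.11, 0.001]
force: [-4.6, -0.3, 12.2]
width: 0.216
gripper_force: 55.0
```

```bash
python3 st.py; python3 snap.py w10; python3 tilt.py w10
python3 - <<'E'
from h import *
im=cams.get_image("top");h=cv2.cvtColor(im,cv2.COLOR_BGR2HSV);im0=cv2.imread("pics/top0.png")
d=cv2.absdiff(im,im0).max(2)
for n,(u,v) in dict(cup=(327,180),holder=(326,213),model=(227,145),bite=(249,239)).items(): print(n,d[v-12:v+13,u-12:u+13].mean().round(1),d[v-12:v+13,u-12:u+13].max())
E
```

```text
yaw 73.9 [-6.e-04  5.e-04 -1.e+00] [0.5807 0.0239 0.0799] [-4.55 -0.35 12.16] [-0.09  1.17 -0.02]
[ 0.008  0.032 -2.006]
19.65 [0.5807 0.0239 0.0799] [4.40e-01 3.11e+00 1.00e-03] 0.21555721017429733
152 181.42 321.8 [ 45.5 -39.    7.5] [45.5 41.   7.5] w 79.99
158 181.74 321.4 [ 42.  -38.9   7.5] [42.  40.9  7.5] w 79.89
164 182.0 321.06 [ 38.5 -39.    7.5] [38.5 40.9  7.5] w 79.87
170 182.26 320.84 [ 35.  -39.    7.5] [35.  41.   7.5] w 79.95
176 182.59 320.43 [ 31.4 -39.    7.5] [31.4 40.9  7.5] w 79.89
182 182.9 320.22 [ 27.8 -39.    7.5] [27.8 41.   7.5] w 80.0
188 183.44 319.77 [ 24.2 -38.9   7.5] [24.2 40.9  7.5] w 79.83
194 183.62 319.49 [ 20.5 -39.    7.5] [20.5 41.   7.5] w 80.02
200 184.02 318.98 [ 16.8 -39.    7.5] [16.8 40.9  7.5] w 79.95
[array([ 49.8, -30.9]), array([ 48.2, -19.5]), array([50.8, -8.2]), array([49.6,  2.9]), array([50.8, 14.1]), array([50. , 25.3]), array([47.5, 35.2])]
cup 9.1 13
holder 19.0 44
model 18.3 76
bite 64.5 103
```

12 N of push and about 5 mm of sinking, with the cover level and not slipped in the fingers. Handing in.

```bash
python3 -c "
from cell import job
print(job.sign_off())"
```

```text
the job is handed in; nothing more can be done
None
```

I handed the job in at about 20 s: the brush was dipped, reached into the pocket and stood back in its holder, and the cover is home on its dowels, still gripped and pressed at about 12 N with the bed sunk roughly 5 mm; no verdict came back, and my last check confirmed the cup undisturbed but couldn't tell for the model and bite block because the lighting and arm had changed.

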